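# Show the carriage marker to the side camera with the sprung mirror

## Robot

A 6-joint arm with a two-finger parallel gripper is mounted at the origin on the work surface. World frame = base frame: x ahead of the robot, y to its left, z up, the work surface at z = 0. Lengths are in m, angles in rad, forces in N, time in s.
With the tool pointing down it reaches from about 0.35 to 0.975 m from the base axis. Payload 4.9 kg.
Tool frame: the origin (TCP) lies between the finger pads; the fingertips stand 25 mm ahead of it and the grasp point (between the pads) lies 6 mm ahead of it; z points along the fingers, y is the line along which they close (so a half turn about z gives the same grasp; the last joint's range is limited). The gripper opens to 85 mm and grips with 20 to 120 N. Pads are 22 mm wide; open, the fingers measure 114 mm over their backs; the gripper's body (76 mm by 85 mm) begins 54 mm behind the grasp point. The pads swing forward as they close: fully open they stand 13 mm farther back than shut.
Start: joints at [-1.446, 0.053, 1.613, -0, 1.476, -0.119], TCP at [0.151, -0.606, 0.256] pointing down, gripper open.
Joint ranges: [-3.01, 3.01], [-1.01, 2.22], [0.06, 2.58], [-1.02, 4.17], [0.09, 2.62], [-3.14, 3.14]. Speed limits (rad/s): [2.57, 2.57, 3.14, 3.14, 3.14, 3.14].

## Interface

Orientations are given as a unit quaternion [w, x, y, z].
In Python, from plant import manip gives the robot as it stands.
- The arm moves only by the shell command python3 -m inch 'ROWS'. ROWS is JSON, a list of rows, each a list of 3 entries, a list of its own where there are three numbers: the shift along the tool's x, y, z in m, then the turn, a rotation vector about the tool's x, y, z in rad, then the opening, from 0 (shut) to 1 (fully open). A call has 1 to 8 rows; each row shifts and turns the commanded pose from where the row before left it, along the tool's axes as they then stand; what a row does not reach is not made up. A row lasts 1/10 s, in which the tool goes at most 50 mm and 8.59 degrees, less where a joint would pass 70% of its speed; a pose out of reach is approached as far as the arm can. A call with a gripper value outside its range is refused whole. The fingers move at their own pace and stop on an object; the grip force is fixed at half the most. Time passes only in rows, so rows that do not move let the fingers close. It gives the time, the measured TCP pose, the force, the opening and the grip force at its end, in the units of the state.
- manip.state(): the state, without advancing time (a new reading comes with each control period).
- manip.grab_frame(name): name is "scene" or "top"; returns (picture, depth): 400x640x3 uint8, red, green, blue; 400x640 float32, m along the optical axis (not along the pixel's ray), 0 where there is no reading.
- manip.camera_params(name): a dict with "camera_matrix" (3x3 intrinsics, pixels), "k1" (the pictures are not rectified: a ray, as slopes to the right and down, at radius r is drawn at 1 + k1 r^2 times it, then the intrinsics apply), "rvec" (rotation vector, rad) and "tvec" (3), from world to camera coordinates, as OpenCV has them. Camera axes: x right, y down, z forward; pixel columns grow to the right and rows downward; lengths in m; the calibration is good to about 2 mm. A picture is of the moment at which its call begins. camera_params takes no time and is no camera call.
- manip.job_done(): hands the job in; it is judged then, once.
Trained networks look in the newest picture that a camera, given by its name, has taken for a name from the list of things; names that differ only in an ending like _2 or _b are one class to them, and where a whole thing is asked for, a point or a joint stands for the part that bears it (a point fixed in the world has none). Each returns a list of dicts, best first, with "score" (0 to 1); they miss things now and then, are a little off and sometimes report something else, mostly with a low value. They report only what shows in the picture. A call takes as long as a camera call.
- manip.look_for(camera, label): "point" ([x, y, z] in m, in world coordinates, good to about 4 mm: the middle of the surface that is visible of it).
The state is a dict: "time": time; "joint_pos": joint angles; "joint_vel": joint speeds; "joint_efforts": joint torques, N m; "tool_pos": TCP position; "tool_rot": TCP orientation; "contact_force": force on the tool from outside, world axes, zero at the start; "ft_torque": the same for the moment, N m; "gripper_width": opening from 0.0 (shut) to 1.0 (fully open); "grasp_force": force on a finger pad.
Only numpy, scipy, OpenCV 4.12 (cv2) and the standard library are available. Lean on these libraries where they do the work, as an engineer would, in place of code of your own. Each camera call takes 0.05 s, during which the arm holds its last target. There are 200 camera calls.

## Task

On the aluminium alignment rig, wind the black handwheel clockwise by its yellow crank until the blue carriage touches the red stop, then leave the wheel. Next take the green grip on top of the sprung inspection mirror and turn it clockwise until the camera sees the carriage's orange marker in it: on the bench monitor the white ring (the camera's view) must lie round the whole orange dot (the marker). Finish while still holding the mirror steady at that angle, without letting go, and leave the wash bottle, the glass dish and the green tip box where they stand.

Things in the scene. Friction and masses are not known exactly. Their poses are not given: they have to be found in the camera images.
- rig: Fixed rig: aluminium plate, 12 mm thick, with rail, handwheel, mirror and white camera. Origin on the bench; its x points away from the robot, y to the left. In its frame (mm) the plate spans x -115..135, y -220..250, the wheel axis is at (50, 145), mirror axis (-20, -100), rail along y at x 70, camera (100, -185), 102 high, aimed at the mirror, lens 35 degrees right of +x from it.
- handwheel (a joint): Angle of the black handwheel (disc of 100 mm diameter, upright axis, top face 67 mm above the bench), rad, grows clockwise seen from above. Drives the carriage 10 mm per rad. Light friction (0.03 N m), stays where it is left, turns several times round. At 0 the crank is on the robot's side (rig -x) of the axis. Starts at 0 to 2.5.
- wheel_axis (a point): Point on the handwheel's upright axis, 98 mm above the bench (the height of crank_grip).
- crank_grip (a point): Middle of the yellow crank handle, an upright free-spinning cylinder of 16 mm diameter that stands on the wheel 38 mm from its axis, from 67 to 113 mm above the bench. This point lies on its axis, 98 mm above the bench. Can be pinched from above and led round the circle.
- carriage (a joint): Travel of the blue carriage along its rail, m, growing away from the wheel towards the red stop (towards rig -y). Equals 0.010 x the handwheel's angle.
- carriage_nose (a point): Middle of the carriage's leading end face (block 50 x 40 x 20 mm), 42 mm above the bench. It touches the stop when this point meets stop_face.
- stop_face (a point): Middle of the face of the red stop that the carriage runs against, 42 mm above the bench. The stop (46 x 20 x 28 mm block with a steel screw on top) is clamped on the rail, rigid; where on the rail varies: carriage travel 45 to 90 mm.
- marker (a point): Centre of the orange ball (18 mm) on a post on the carriage, 85 mm above the bench: the marker that the mirror shows to the camera.
- mirror (a joint): Angle of the inspection mirror about its upright axis, rad, 0 to 1.0, grows clockwise seen from above. At 0, its rest, it faces 32 degrees left of rig +x; a spring (0.075 N m at 0, plus 0.15 N m per rad) turns it back when let go. It must face half-way between marker and camera: at about 0.5 to 0.72, depending on the stop.
- mirror_grip (a point): On the mirror's axis, 132 mm above the bench: where to pinch the green grip, a bar 12 mm thick and 40 mm long on the mirror's upper edge, 108 to 146 mm above the bench. The point's x axis is the way the mirror faces and runs across the thickness (close the fingers along it), y along the bar. Mirror plate below it: 52 x 52 mm, 57 to 109 mm above the bench.
- dot (a point): Centre of the orange dot (12 mm) on the monitor: the bearing of the marker as seen from the mirror. It slides sideways on the screen (along ring's y) only as the carriage moves: towards -y, about 0.66 mm per mm of carriage travel.
- ring (a point): Centre of the white ring (inner diameter 29 mm) on the monitor: what the camera sees by way of the mirror. It slides along its own y axis (sideways on the screen, to the right as one looks at it), towards -y by 160 mm per rad as the mirror turns clockwise. z points out of the screen. Dot wholly inside the ring, the camera sees the marker: dot and ring centres within 8 mm.
- monitor: Fixed small grey and white bench monitor to the robot's left, its sloping dark screen (200 x 90 mm) facing away from the robot and up; 220 mm wide, 130 mm high. Origin under its foot.
- wash_bottle: White bottle with blue cap, 60 mm diameter, 150 mm high; origin under its middle. Leave alone.
- dish: Low glass dish, 58 mm diameter, 14 mm high, standing on the rig's base plate between mirror and wheel; origin under its middle. Leave alone.
- tip_box: Open green box 80 x 120 x 50 mm; origin under its middle. Leave alone.

How it is judged:
By the outcome, as a careful person would: the job done as asked, in the order asked, and still so for the second after the job is handed in, while the arm keeps its last pose, push and grip.
It also fails if it takes over 48 s, if anything falls off the work surface, if the arm or the gripper's body presses on something with over 40 N, if the wrist force passes 120 N, or if a joint passes its speed limit or range.

## Working session

There is one attempt and no reset: what is moved stays moved. The work goes in short steps, Python scripts to look and compute and a shell command to move; the robot and the scene stay as the last step left them, time stands still between calls to the robot, and variables do not carry over. Pictures are saved under pics/ and viewed, at most 10 in all, crops included, and the job is handed in when it is done.

```bash
mkdir -p pics; ls; cat > h.py <<'E'
import numpy as np, cv2, json
from plant import manip
def cam(n):
    p=manip.camera_params(n); K=np.array(p["camera_matrix"],float); R=cv2.Rodrigues(np.array(p["rvec"],float))[0]; t=np.array(p["tvec"],float).ravel()
    return K,np.array([p["k1"],0,0,0,0.]),R,t
def proj(n,P):
    K,d,R,t=cam(n); return cv2.projectPoints(np.array(P,float).reshape(-1,1,3),R,t,K,d)[0].reshape(-1,2)
def ray(n,uv):
    K,d,R,t=cam(n); x=cv2.undistortPoints(np.array(uv,float).reshape(-1,1,2),K,d).reshape(-1,2)
    return -R.T@t,(np.c_[x,np.ones(len(x))])@R
def atz(n,uv,z):
    c,r=ray(n,uv); z=np.broadcast_to(z,len(r)); return c+r*((z-c[2])/r[:,2])[:,None]
def snap(n,f=None):
    im,de=manip.grab_frame(n)
    if f: cv2.imwrite(f,im[:,:,::-1])
    return im,de
E
python3 - <<'E'
from h import *
for n in("scene","top"):
    im,de=snap(n,f"pics/{n}0.png")
    for l in ["rig","handwheel","crank_grip","carriage","carriage_nose","stop_face","marker","mirror_grip","mirror","dot","ring","wash_bottle","dish","tip_box","monitor"]:
        try:
            r=manip.look_for(n,l)[:2]; print(n,l,[(np.round(a["point"],3).tolist(),round(a["score"],2)) for a in r])
        except Exception as e: print(n,l,e)
s=manip.state(); print(s)
E
```

```text
pics
scene rig [([0.592, -0.02, 0.011], 0.96), ([0.623, 0.008, 0.052], 0.65)]
scene handwheel [([0.587, 0.115, 0.067], 0.83)]
scene crank_grip [([0.624, 0.007, 0.052], 0.51), ([0.551, 0.115, 0.1], 0.4)]
scene carriage [([0.623, 0.004, 0.054], 0.7)]
scene carriage_nose [([0.622, 0.009, 0.052], 0.87)]
scene stop_face [([0.642, -0.087, 0.047], 0.55)]
scene marker [([0.588, -0.021, 0.01], 0.66), ([0.621, 0.006, 0.052], 0.59)]
scene mirror_grip [([0.557, -0.136, 0.101], 0.78), ([0.552, 0.11, 0.1], 0.58)]
scene mirror [([0.558, -0.135, 0.1], 0.83), ([0.642, -0.09, 0.05], 0.36)]
scene dot []
scene ring []
scene wash_bottle [([0.642, -0.443, 0.098], 0.61)]
scene dish [([0.494, -0.043, 0.025], 0.65)]
scene tip_box [([0.423, -0.431, 0.022], 0.69)]
scene monitor [([0.437, 0.434, 0.08], 0.87), ([0.56, -0.135, 0.1], 0.49)]
top rig [([0.56, -0.014, 0.012], 0.61)]
top handwheel [([0.582, 0.118, 0.067], 0.89), ([0.616, 0.008, 0.051], 0.67)]
top crank_grip []
top carriage [([0.615, 0.007, 0.049], 0.75), ([0.584, 0.116, 0.067], 0.67)]
top carriage_nose []
top stop_face [([0.631, -0.087, 0.049], 0.42)]
[... 466 characters left out ...]
604142e+00,  5.27285262e-02,  1.61288143e+00, -1.42236249e-05,
        1.47602768e+00, -1.19015771e-01]), 'joint_vel': array([ 3.86483358e-04,  1.53658722e-04, -5.03629107e-05,  4.72663718e-04,
        5.00712327e-05, -6.66208617e-04]), 'joint_efforts': array([ 9.99330550e-04, -3.93671215e+01, -3.70452762e+01, -1.88457642e-05,
        6.79536606e-04,  6.25719252e-06]), 'tool_pos': array([ 0.15083727, -0.60650691,  0.25629698]), 'tool_rot': array([-2.24724409e-05,  9.92581091e-01,  1.21584444e-01, -7.14440082e-06]), 'contact_force': array([-0.41862784, -0.15697776, -0.06541751]), 'ft_torque': array([0.02999259, 0.00908475, 0.02428376]), 'grasp_force': 0.0, 'gripper_width': 1.0007497858825523}
```

View pics/scene0.png

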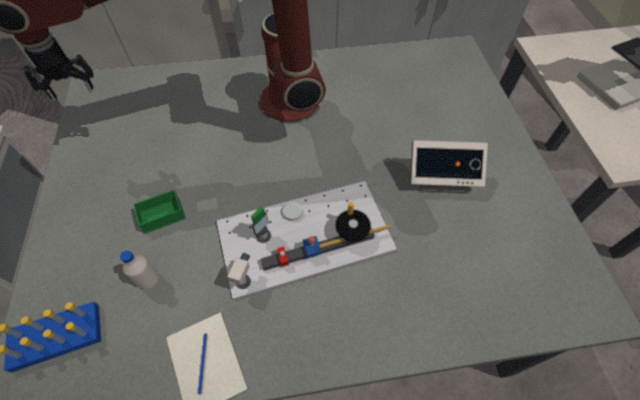

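View pics/top0.png

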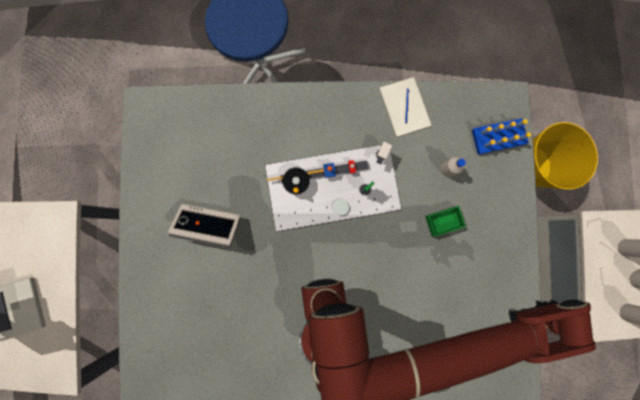

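The scene view shows the plate with corners near (217,216), (366,183), (397,247), (233,296), the crank at (351,208), the mirror grip at (259,214) and the monitor at (450,163) with its dot at (458,164) and ring at (475,164). The top view agrees, with the wheel at (296,180) and the grip at (368,186). Next I'll fit the rig's pose.

```bash
python3 - <<'E'
from h import *
for n,box in(("top",(255,135,412,240)),("scene",(205,170,410,305))):
    im=cv2.imread(f"pics/{n}0.png"); x0,y0,x1,y1=box
    g=im.min(2)[y0:y1,x0:x1]; m=(g>(cv2.threshold(g,0,255,cv2.THRESH_OTSU)[0])).astype(np.uint8)
    nl,lab,st,_=cv2.connectedComponentsWithStats(m); k=1+st[1:,4].argmax()
    c=np.argwhere(lab==k)[:,::-1]+[x0,y0]
    h=cv2.convexHull(c.astype(np.int32)).reshape(-1,2).astype(float)
    W=atz(n,h,0.012)[:,:2]; r=cv2.minAreaRect((W*1000).astype(np.float32)); print(n,r)
    bp=cv2.boxPoints(r); print(np.round(bp).tolist())
    p=np.c_[bp/1000,np.full(4,.012)]; print(proj(n,p).round(1).tolist())
    # colour blobs
    hsv=cv2.cvtColor(im,cv2.COLOR_BGR2HSV)
    for nm,lo,hi,z in(("yellow",(20,120,110),(34,255,255),.113),("red",(0,150,80),(6,255,255),.056),("orange",(7,150,100),(18,255,255),.085),("green",(45,90,40),(85,255,255),.146),("blue",(100,130,60),(120,255,255),.052)):
        mm=cv2.inRange(hsv,lo,hi)
        nl,lab,st,ce=cv2.connectedComponentsWithStats(mm)
        for i in range(1,nl):
            if st[i,4]>=4 and ((x0<ce[i][0]<x1 and y0<ce[i][1]<y1)): print(nm,st[i].tolist(),ce[i].round(1),atz(n,[ce[i]],z)[0].round(3))
    cv2.imwrite(f"pics/c_{n}.png",cv2.resize(im[y0:y1,x0:x1],None,fx=3.8,fy=3.8,interpolation=cv2.INTER_CUBIC))
E
```

```text
top ((567.0029907226562, -21.643798828125), (258.6119384765625, 480.0351257324219), 9.143426895141602)
[[401.0, 195.0], [477.0, -279.0], [733.0, -238.0], [657.0, 236.0]]
[[275.5, 231.1], [403.3, 208.5], [390.2, 140.8], [264.1, 162.7]]
yellow [293, 187, 5, 6, 17] [295.3 189.6] [0.544 0.115 0.113]
red [348, 161, 8, 12, 55] [351.5 167.1] [ 0.628 -0.086  0.056]
orange [328, 167, 3, 3, 7] [329.3 168. ] [ 0.622 -0.005  0.085]
green [364, 182, 9, 10, 40] [367.5 187. ] [ 0.546 -0.131  0.146]
blue [324, 164, 12, 13, 94] [329.4 171. ] [ 0.616 -0.006  0.052]
scene ((565.953125, -18.88623046875), (250.67745971679688, 470.46551513671875), 8.829721450805664)
[[406.0, 194.0], [478.0, -271.0], [726.0, -232.0], [654.0, 233.0]]
[[365.4, 180.2], [216.0, 219.3], [231.9, 298.3], [397.2, 248.9]]
yellow [350, 204, 3, 4, 6] [350.7 205.2] [0.552 0.112 0.113]
yellow [351, 209, 2, 4, 5] [351.2 210.4] [0.568 0.111 0.113]
yellow [376, 229, 5, 2, 5] [378.  229.2] [0.636 0.169 0.113]
red [278, 247, 6, 7, 22] [280.3 249.5] [ 0.627 -0.092  0.056]
red [279, 253, 10, 13, 73] [283.5 259.5] [ 0.657 -0.087  0.056]
orange [309, 237, 5, 5, 18] [311.3 239.2] [ 0.624 -0.007  0.085]
green [252, 207, 13, 17, 130] [258.2 214.9] [ 0.565 -0.136  0.146]
blue [304, 239, 17, 18, 190] [311.5 248.3] [ 0.634 -0.008  0.052]
```

View pics/c_scene.png

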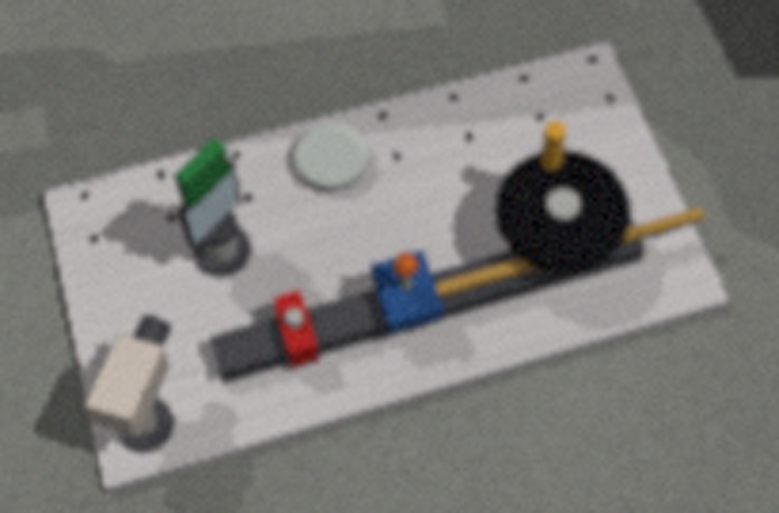

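The crop shows the crank top at about scene pixel (350,205), and a carriage-to-stop gap of about 48 mm. The plate fit gives 250.7 x 470.5 mm, which matches the given 250 x 470. That puts the rig at (0.558, -0.035) with yaw 8.8°, the wheel axis at (0.586, 0.116), the mirror axis at (0.554, -0.137) and the crank at about (0.547, 0.114). I'm setting off now.

```bash
python3 -m inch '[[[0.034,-0.036,0],[0,0,0.122],1],[[0.03,-0.04,0],[0,0,0.122],1],[[0.024,-0.043,0],[0,0,0],1],[[0.024,-0.043,0],[0,0,0],1],[[0.024,-0.043,0],[0,0,0],1],[[0.024,-0.043,0],[0,0,0],1],[[0.024,-0.043,0],[0,0,0],1],[[0.024,-0.043,0],[0,0,0],1]]'; python3 -m inch '[[[0.024,-0.043,0],[0,0,0],1],[[0.024,-0.043,0],[0,0,0],1],[[0.024,-0.043,0],[0,0,0],1],[[0.024,-0.043,0],[0,0,0],1],[[0.024,-0.043,0],[0,0,0],1],[[0.024,-0.043,0],[0,0,0],1],[[0.024,-0.043,0],[0,0,0],1],[[0.01,-0.03,0],[0,0,0],1]]'
```

```text
time: 2.4
tool_pos: [0.3447, -0.2603, 0.2566]
tool_rot: [0.0, 1.0, -0.0, 0.0]
contact_force: [1.3, -0.1, 0.8]
gripper_width: 1.002
grasp_force: 0.0
time: 3.2
tool_pos: [0.5233, 0.0717, 0.2564]
tool_rot: [-0.0, 1.0, 0.001, 0.0]
contact_force: [0.6, -0.6, 0.0]
gripper_width: 1.0
grasp_force: 0.0
```

```bash
python3 -m inch '[[[0.012,-0.021,0.04],[0,0,0],1],[[0.012,-0.021,0.04],[0,0,0],1],[[0,0,0.016],[0,0,0],0.6],[[0,0,0],[0,0,0],0.6]]'; python3 - <<'E'
from h import *
im,de=snap("scene"); s=manip.state(); print(s["tool_pos"])
p=s["tool_pos"]
print(proj("scene",[p+[0,0,-.019],[p[0],p[1],.113],[.5856,.1156,.067],[.5539,-.1372,.146]]).round(1))
cv2.imwrite("pics/s1.png",cv2.resize(im[150:280,270:430,::-1],None,fx=4.5,fy=4.5,interpolation=cv2.INTER_CUBIC))
E
```

```text
time: 3.6
tool_pos: [0.5441, 0.1109, 0.1568]
tool_rot: [0.0, 1.0, 0.0, -0.003]
contact_force: [-0.8, 0.1, -0.2]
gripper_width: 0.688
grasp_force: 0.0
[0.54547478 0.11054159 0.15945139]
[[350.2 197.8]
 [349.6 203.3]
 [353.1 224. ]
 [257.3 211.5]]
```

View pics/s1.png

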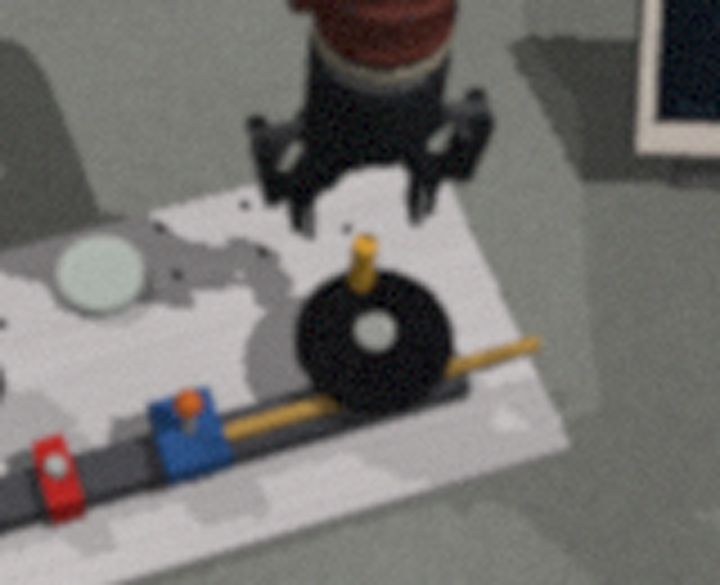

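The crank top is at about (351.3, 204) px and the tool's projection at (349.6, 203.3), so the crank is at about (0.547, 0.115). The hub at (353, 223) matches the rig fit. Now I'll go down and pinch.

```bash
python3 -m inch '[[[0.001,-0.002,0.028],[0,0,0],0.6],[[0.001,-0.002,0.027],[0,0,0],0.6],[[0,0,0],[0,0,0],0],[[0,0,0],[0,0,0],0],[[0,0,0],[0,0,0],0],[[0,0,0],[0,0,0],0]]'
```

```text
time: 4.25
tool_pos: [0.5498, 0.1146, 0.1082]
tool_rot: [0.0, 1.0, -0.0, 0.002]
contact_force: [-1.9, -0.8, 4.9]
gripper_width: 0.165
grasp_force: 58.7
```

```bash
python3 -m inch '[[[0.0021,-0.0131,0],[0,0,0],0],[[0.0063,-0.0116,0],[0,0,0],0],[[0.01,-0.0087,0],[0,0,0],0],[[0.0124,-0.0047,0],[0,0,0],0]]'
```

```text
time: 4.65
tool_pos: [0.5804, 0.1542, 0.1082]
tool_rot: [-0.0, 1.0, 0.0, 0.002]
contact_force: [-1.6, -3.3, 6.0]
gripper_width: 0.168
grasp_force: 59.0
```

```bash
python3 -m inch '[[[0.0132,-0.0002,0],[0,0,0],0],[[0.0125,0.0043,0],[0,0,0],0],[[0.0103,0.0084,0],[0,0,0],0],[[0.0068,0.0114,0],[0,0,0],0]]'; python3 -m inch '[[[0.0024,0.013,0],[0,0,0],0],[[-0.0021,0.013,0],[0,0,0],0]]'
```

```text
time: 5.05
tool_pos: [0.6237, 0.1297, 0.1082]
tool_rot: [-0.001, 1.0, 0.0, 0.002]
contact_force: [-4.5, 0.6, 7.7]
gripper_width: 0.167
grasp_force: 59.1
time: 5.25
tool_pos: [0.6237, 0.1036, 0.1082]
tool_rot: [-0.001, 1.0, -0.0, 0.001]
contact_force: [-6.6, 4.4, 8.0]
gripper_width: 0.167
grasp_force: 59.1
```

```bash
python3 -m inch '[[[-0.0066,0.0115,0],[0,0,0],0],[[-0.01,0.0086,0],[0,0,0],0]]'; python3 - <<'E'
from h import *
im,de=snap("scene"); print(manip.state()["tool_pos"])
cv2.imwrite("pics/s2.png",cv2.resize(im[215:285,255:355,::-1],None,fx=7.5,fy=7.5,interpolation=cv2.INTER_CUBIC))
E
```

```text
time: 5.45
tool_pos: [0.6071, 0.0838, 0.1082]
tool_rot: [-0.002, 1.0, -0.0, 0.002]
contact_force: [-3.2, 8.2, 7.0]
gripper_width: 0.166
grasp_force: 59.1
[0.60567154 0.08308008 0.10825418]
```

View pics/s2.png

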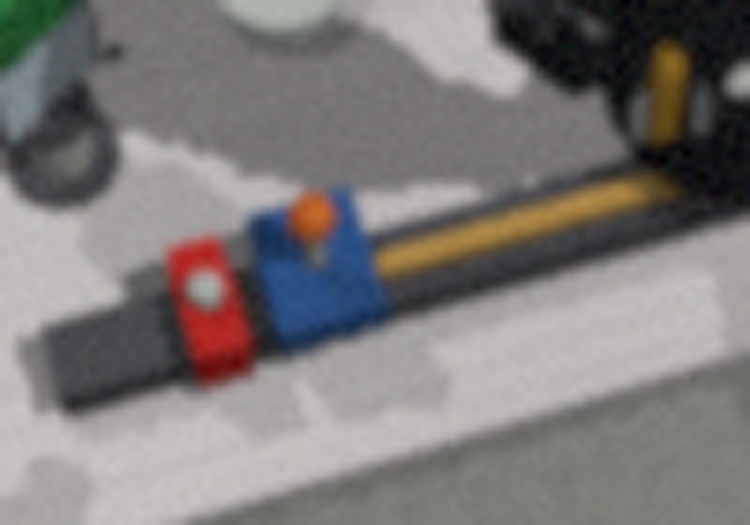

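The carriage is now about 13 mm short of the stop: its blue left face is at crop x≈270 and the red right face at ≈240. I'll go on, with smaller steps near the end.

```bash
python3 -m inch '[[[-0.0124,0.0047,0],[0,0,0],0],[[-0.0132,0.0001,0],[0,0,0],0]]';python3 -m inch '[[[-0.0064,-0.0017,0],[0,0,0],0],[[-0.0061,-0.0027,0],[0,0,0],0]]'
```

```text
time: 5.7
tool_pos: [0.5821, 0.0789, 0.1083]
tool_rot: [-0.001, 1.0, -0.0, 0.003]
contact_force: [3.8, 5.5, 3.4]
gripper_width: 0.169
grasp_force: 59.6
time: 5.9
tool_pos: [0.5695, 0.0832, 0.1082]
tool_rot: [-0.001, 1.0, -0.0, 0.003]
contact_force: [3.6, 3.0, 5.3]
gripper_width: 0.168
grasp_force: 59.9
```

```bash
python3 -m inch '[[[-0.0032,-0.002,0],[0,0,0],0]]';python3 -m inch '[[[-0.003,-0.0023,0],[0,0,0],0]]'
```

```text
time: 6.0
tool_pos: [0.5665, 0.0851, 0.1083]
tool_rot: [-0.0, 1.0, -0.0, 0.004]
contact_force: [6.7, -1.3, 4.1]
gripper_width: 0.165
grasp_force: 59.8
time: 6.1
tool_pos: [0.5654, 0.0859, 0.1084]
tool_rot: [0.002, 1.0, 0.0, 0.006]
contact_force: [14.6, -6.1, -2.3]
gripper_width: 0.168
grasp_force: 59.2
```

```bash
python3 -m inch '[[[-0.0014,-0.0013,0],[0,0,0],0]]';python3 -m inch '[[[-0.0014,-0.0013,0],[0,0,0],0]]'; python3 - <<'E'
from h import *
im,de=snap("scene")
cv2.imwrite("pics/s3.png",cv2.resize(im[215:285,255:355,::-1],None,fx=7.5,fy=7.5,interpolation=cv2.INTER_CUBIC))
E
```

```text
time: 6.2
tool_pos: [0.5651, 0.0862, 0.1084]
tool_rot: [0.003, 1.0, 0.0, 0.008]
contact_force: [16.5, -8.3, -2.9]
gripper_width: 0.166
grasp_force: 59.1
time: 6.3
tool_pos: [0.5646, 0.0866, 0.1084]
tool_rot: [0.003, 1.0, 0.0, 0.009]
contact_force: [19.4, -12.8, -6.2]
gripper_width: 0.168
grasp_force: 58.9
```

View pics/s3.png

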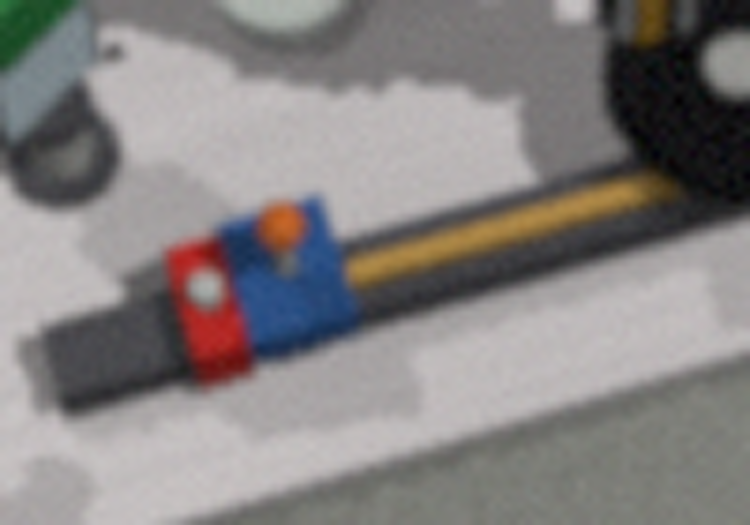

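The blue carriage now touches the red stop: the faces meet at crop x≈235, and the wrist force rose to about 23 N. I'll release and lift.

```bash
python3 -m inch '[[[0,0,0],[0,0,0],0.6],[[0,0,0],[0,0,0],0.6],[[0,0,-0.01],[0,0,0],0.6],[[0,0,-0.04],[0,0,0],0.6],[[0,0,-0.05],[0,0,0],0.6]]'; python3 - <<'E'
from h import *
s=manip.state(); print(s["tool_pos"],s["joint_pos"])
im,de=snap("scene")
hsv=cv2.cvtColor(im[:,:,::-1].copy(),cv2.COLOR_BGR2HSV)
cv2.imwrite("pics/s4.png",cv2.resize(np.vstack([im[215:285,255:355,::-1],im[130:200,400:500,::-1]]),None,fx=4.2,fy=4.2,interpolation=cv2.INTER_CUBIC))
E
```

```text
time: 6.85
tool_pos: [0.556, 0.0897, 0.2035]
tool_rot: [0.0, 1.0, 0.0, -0.004]
contact_force: [1.2, -0.7, -0.2]
gripper_width: 0.601
grasp_force: 0.0
[0.55599373 0.08969933 0.20354639] [ 2.78364987e-02 -5.14320388e-02  1.80643889e+00 -4.12568163e-05
  1.39387824e+00  1.59843671e+00]
```

View pics/s4.png

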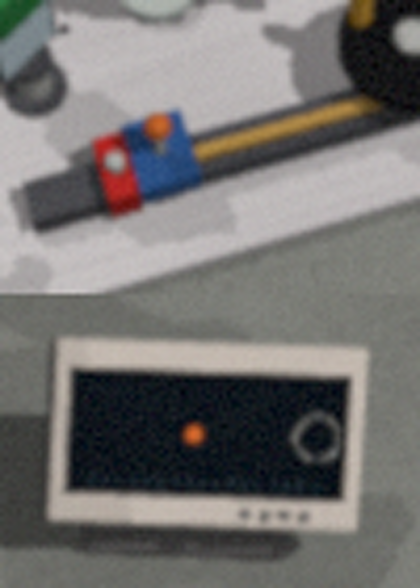

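The carriage is still on the stop. On the monitor the dot is at crop x≈194 and the ring at ≈316, about 89 mm apart, so the mirror needs about 0.55 rad. I'm moving over the mirror grip.

```bash
python3 -m inch '[[[0,0.0454,0],[0,0,0],0.6],[[0,0.0454,0],[0,0,0],0.6],[[0,0.0454,0],[0,0,0],0.6],[[0,0.0454,0],[0,0,0],0.6],[[-0.002,0.0454,0],[0,0,0],0.6],[[0,0,0],[0,0,0.143],0.6],[[0,0,0],[0,0,0.143],0.6],[[0,0,0],[0,0,0.143],0.6]]'; python3 -m inch '[[[0,0,0],[0,0,0.143],0.6],[[0,0,0],[0,0,0.143],0.6],[[0,0,0],[0,0,0.144],0.6],[[0,0,0],[0,0,0],0.6]]'; python3 - <<'E'
from h import *
s=manip.state(); p=s["tool_pos"];print(p,s["joint_pos"][5])
im,de=snap("scene")
print(proj("scene",[[p[0],p[1],.146],[.5539,-.1372,.146],[.5539+.02*-.653,-.1372+.02*.757,.146],[.5539-.02*-.653,-.1372-.02*.757,.146]]).round(1))
im2,_=snap("top")
print(proj("top",[[p[0],p[1],.146]]))
cv2.imwrite("pics/s5.png",cv2.resize(im[160:260,205:325,::-1],None,fx=6,fy=6,interpolation=cv2.INTER_CUBIC))
E
```

```text
time: 7.7
tool_pos: [0.5561, -0.1378, 0.2056]
tool_rot: [-0.0, 0.976, -0.216, -0.0]
contact_force: [-0.2, 0.6, 0.2]
gripper_width: 0.598
grasp_force: 0.0
time: 8.1
tool_pos: [0.5562, -0.1372, 0.2056]
tool_rot: [0.0, 0.909, -0.416, -0.0]
contact_force: [0.5, 0.2, 0.1]
gripper_width: 0.601
grasp_force: 0.0
[ 0.55623912 -0.13716097  0.20556907] 2.0576950967826306
[[257.4 212.2]
 [257.3 211.5]
 [262.8 206.5]
 [251.7 216.5]]
[[369.29761438 183.95704604]]
```

View pics/s5.png

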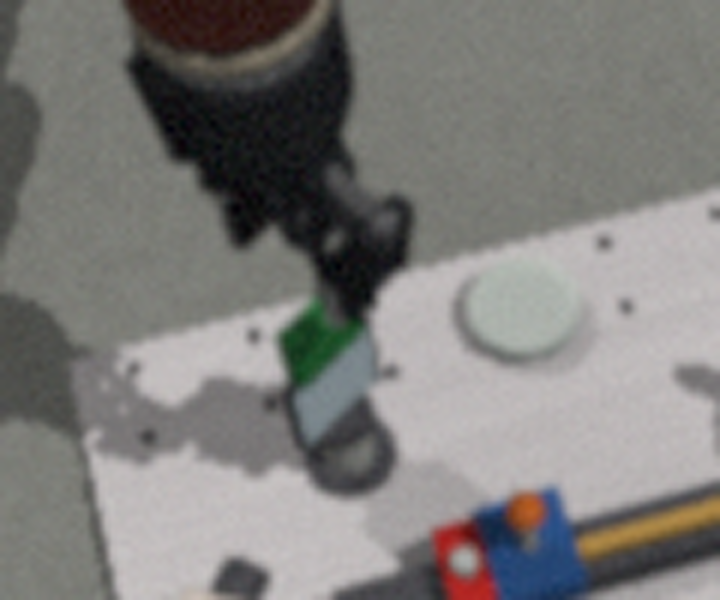

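The gripper stands above the green bar and is lined up with it: the bar's left top corner shows at (251.7, 216.7) px against a prediction of (251.7, 216.5). I'll descend and pinch.

```bash
python3 -m inch '[[[-0.001,0.001,0.034],[0,0,0],0.6],[[0,0,0.033],[0,0,0],0.6],[[0,0,0],[0,0,0],0.6]]'; python3 -m inch '[[[0,0,0],[0,0,0],0],[[0,0,0],[0,0,0],0],[[0,0,0],[0,0,0],0],[[0,0,0],[0,0,0],0],[[0,0,0],[0,0,0],0]]'
```

```text
time: 8.5
tool_pos: [0.5515, -0.1359, 0.133]
tool_rot: [0.0, 0.91, -0.416, -0.005]
contact_force: [-1.3, 0.1, -1.1]
gripper_width: 0.603
grasp_force: 0.0
time: 9.0
tool_pos: [0.5551, -0.139, 0.141]
tool_rot: [0.002, 0.909, -0.416, 0.001]
contact_force: [-4.8, -3.0, 5.0]
gripper_width: 0.131
grasp_force: 59.4
```

Gripped: the opening is about 11 mm against the 12 mm bar. Turning clockwise 0.4 rad first, then I'll measure on the monitor.

```bash
python3 -m inch '[[[0,0,0],[0,0,0.1],0],[[0,0,0],[0,0,0.1],0],[[0,0,0],[0,0,0.1],0],[[0,0,0],[0,0,0.1],0],[[0,0,0],[0,0,0],0]]'; cat > mon.py <<'E'
from h import *
import sys
im,de=snap("scene"); b=im[130:200,400:500,::-1].copy()
hsv=cv2.cvtColor(b,cv2.COLOR_BGR2HSV)
sc=np.argwhere(b.max(2)<60)
dot=cv2.inRange(hsv,(3,120,90),(20,255,255)); d=np.argwhere(dot>0)[:,::-1].mean(0)
m=((b.min(2)>55)&(hsv[...,1]<90)).astype(np.uint8); m[:18]=0; m[48:]=0; m[:,:18]=0; m[:,83:]=0
r=np.argwhere(m>0)[:,::-1]; rc=(r.min(0)+r.max(0))/2
print("dot",d,"ring mean",r.mean(0),"mid",rc,len(r),"ring-dot mm",(rc-d)*200/65.5)
print(manip.state()["tool_rot"])
cv2.imwrite(sys.argv[1],cv2.resize(b,None,fx=6,fy=6,interpolation=cv2.INTER_CUBIC))
E
python3 mon.py pics/m1.png
```

```text
time: 9.5
tool_pos: [0.5539, -0.1397, 0.141]
tool_rot: [0.003, 0.808, -0.589, 0.0]
contact_force: [-11.5, -6.2, 7.9]
gripper_width: 0.129
grasp_force: 59.8
dot [45.58823529 32.88235294] ring mean [55.49790795 29.74058577] mid [50.  32.5] 239 ring-dot mm [13.47103727 -1.1674899 ]
[ 2.92999783e-03  8.08418323e-01 -5.88601045e-01  2.02333685e-04]
```

View pics/m1.png

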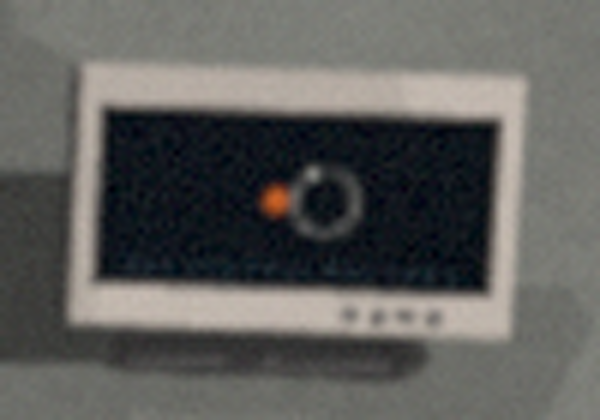

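The dot is at x≈276 and the ring at ≈326, in a screen 390 px wide. That's about 25.6 mm, or 0.16 rad more.

```bash
python3 -m inch '[[[0,0,0],[0,0,0.08],0],[[0,0,0],[0,0,0.08],0],[[0,0,0],[0,0,0],0],[[0,0,0],[0,0,0],0],[[0,0,0],[0,0,0],0]]'; sed -i 's/m\[:18\]=0; m\[48:\]=0; m\[:,:18\]=0; m\[:,83:\]=0/m[:23]=0; m[44:]=0; m[:,:22]=0; m[:,78:]=0/' mon.py
python3 mon.py pics/m2.png
```

```text
time: 10.05
tool_pos: [0.5534, -0.1398, 0.141]
tool_rot: [0.003, 0.759, -0.651, -0.0]
contact_force: [-14.6, -7.1, 8.8]
gripper_width: 0.129
grasp_force: 60.0
dot [45.72222222 32.88888889] ring mean [44.953125 32.4375  ] mid [45.5 32.5] 64 ring-dot mm [-0.67854114 -1.18744699]
[ 3.50266887e-03  7.58919078e-01 -6.51175522e-01 -6.29465528e-05]
```

View pics/m2.png

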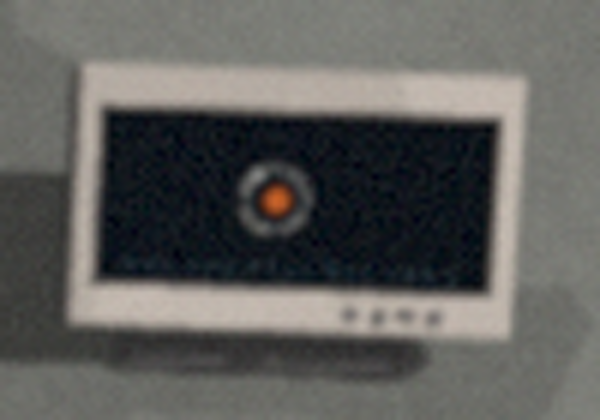

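The ring, centred near (276, 200) px, surrounds the dot to within 1 mm. The dot hasn't moved, so the carriage is still on the stop. The grip is holding at 60 N, so I'm handing in.

```bash
python3 -c "
from plant import manip
print(manip.job_done())"
```

```text
the job is handed in; nothing more can be done
None
```

Job handed in at about 10 s: the carriage is against the red stop with the wheel released, the gripper is still holding the mirror with the ring centred on the orange dot to about 1 mm, and the bottle, dish and tip box were left alone.

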